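# Lock a spring channel nut into the strut rail

## Robot

A 6-joint arm with a two-finger parallel gripper is mounted at the origin on a cart in front of the work surface, level with it; the furniture and walls round the work are solid. World frame = base frame: x ahead of the robot, y to its left, z up, the work surface at z = 0. Lengths are in m, angles in rad, forces in N, time in s.
With the tool pointing down it reaches from about 0.25 to 0.775 m from the base axis. Payload 4 kg.
Tool frame: the origin (TCP) lies midway between the tips of the shut fingers; the grasp point (between the pads) lies 19 mm behind it (env.tcp_to_grasp is the distance from the TCP to the grasp point, in m); z points along the fingers, x is the direction in which the jaws open and shut, and the axes are right-handed (so a half turn about z gives the same grasp; the last joint's range is limited). The gripper opens to 85 mm and grips with 20 to 120 N. Pads are 22 mm wide; open, the fingers measure 114 mm over their backs; the gripper's body (76 mm by 85 mm) begins 54 mm behind the grasp point. The pads swing forward as they close: fully open they stand 13 mm farther back than shut.
Start: joints at [1.203, 0.087, 1.371, -0, 1.684, -0.103], TCP at [0.144, 0.531, 0.231] pointing down, gripper open.
Joint ranges: [-3.1, 3.1], [-0.76, 2.03], [0.27, 2.55], [-1.08, 4.22], [0.17, 2.65], [-2.57, 2.57]. Speed limits (rad/s): [2.79, 2.79, 3.14, 3.14, 3.14, 3.14].

## Interface

Orientations are given as a unit quaternion [w, x, y, z].
In Python, from cell import env, claw, solver, imaging, models, status gives the robot as it stands. Calls block until the motion is done:
- env.movep(position, orientation): joint-space move of the TCP to a pose.
- env.move_straight(position, ori=None, rate=0.15, max_force=None): straight line of the TCP; ori=None keeps the orientation; rate is the mean speed in m/s. With max_force (N) it stops when the force on the tool has changed by that much, and returns True; else False.
- env.movej(angles): joint-space move.
- claw.let_go() and claw.grasp(): open the fingers fully, or close them until they stop; the grip force is fixed at half the most.
- env.pause(seconds).
- solver.inverse_kinematics(position, orientation): joint angles nearest the present ones, or None.
- imaging.grab_frame(name): name is "scene" or "top" or "wrist"; returns a dict with "img" (420x560x3 uint8, red, green, blue), "depth" (420x560 float32, m along the optical axis (not along the pixel's ray), 0 where there is no reading), "camera_matrix" (3x3 intrinsics, pixels), "R" (3x3) and "t" (3): a world point X has camera coordinates R X + t. Camera axes: x right, y down, z forward; pixel columns grow to the right and rows downward; lengths in m; the calibration is good to about 2 mm. A picture is of the moment at which its call begins.
A pose or a line that the arm cannot do raises env.PlanningError and nothing moves.
- env.close_job(): hands the job in, once; it reports no verdict.
Trained networks look in a picture, given as the dict that the camera call returned (one of the last four; its "shot" number tells which), for a name from the list of things; names that differ only in an ending like _2 or _b are one class to them, and where a whole thing is asked for, a point or a joint stands for the part that bears it (a point fixed in the world has none). Each returns a list of dicts, best first, with "confidence" (0 to 1); they miss things now and then, are a little off and sometimes report something else, mostly with a low value. They report only what shows in the picture. A call takes as long as a camera call. They do not tell look-alikes from the thing itself.
- models.silhouettes(picture, name): "region" (420x560 bool, what is visible of it) and "pixel" ([column, row] in pixels, amid what is visible of it).
- models.place_of(picture, name): "pixel" ([column, row] in pixels: a listed point, or the origin of a listed thing).
Readings, each from a call of its own:
- status.get_time(): time.
- status.get_q(): joint angles.
- status.get_qvel(): joint speeds.
- status.get_joint_efforts(): joint torques, N m.
- status.get_eef_pos(): TCP position.
- status.get_ee_rot(): TCP orientation.
- status.get_force(): force on the tool from outside, world axes, zero at the start.
- status.get_torque(): the same for the moment, N m.
- status.get_grip_width(): finger opening in m.
Only numpy, scipy, OpenCV 4.12 (cv2) and the standard library are available. Lean on these libraries where they do the work, as an engineer would, in place of code of your own. Each camera call takes 0.05 s, during which the arm holds its last target.

## Task

Fit the loose orange-winged spring nut into the steel strut rail, centred on the red line. First stand it on its nut on the bench and let go, so that you can take it afresh by the wing from above; then set it lengthwise in the slot, press it down against its spring, turn it a quarter turn clockwise and let it rise until its grooves catch the lips, like the one already locked in the rail. Leave the grease pot, jar and oil bottle where they are.

Things in the scene. Friction and masses are not known exactly. Their poses are not given: they have to be found in the camera images.
- wing (a point): Centre of the orange wing of the loose spring nut (150 g), the part to grip: a blade 14 mm thick (x), 40 mm wide (y), 24 mm tall (z). z runs from the nut up the stud to the wing's top, x along the nut's length. 58 mm tall overall, nut underside 46 mm below this point. Starts lying on nut and flange edges: blade on edge, y up, x level, z raised 28 deg. Let go within 15 deg of upright, it rocks upright.
- nut (a point): Middle of the underside of the loose nut's steel foot, same axes as wing; at height 0 when it stands on the bench. Foot 35 mm long (x), 19 mm wide (y), 12 mm thick, lower edges bevelled; two grooves 5.5 mm wide and 3 mm deep run across its top 12 mm either side of the stud. Two opposite corners are rounded so that it can turn clockwise in the rail.
- anchor_flange (a joint): Spring travel of the loose nut's sliding flange (m): 0 free, 0.0105 fully squeezed towards the wing; 2.4 N to start, then 1.2 N per mm. Flange 36 (x) by 30 (y) by 3 mm, free underside 13 mm above the nut's underside, carrying a cup 21 mm wide, 7 mm tall. 0.003 when locked in the rail; the nut clears the lips from 0.006 on, 0.008 is good for turning.
- mark (a point): Middle of the slot at the red line, level with the lip tops, 49 mm above the bench; x along the rail, y across, z up. Wing centre above this point: 33 mm when the nut is set lengthwise (its x along this x) in the slot, flange on the lips; 27 mm or less, best 25, pressed down to turn; 30 mm once locked, the nut's x across the rail and the blade along it.
- rail: Steel strut channel, origin under the middle of its base plate on the bench, x along it. 300 mm long, 41 mm wide and tall, fixed on an immovable plate 340 x 110 x 8 mm. Slot 22 mm wide between lips 2 mm thick reaching 7 mm down; 37 mm wide inside. Walls stop a clockwise turn at about 97 deg; grooves catch within 8 deg of 90. A like nut is locked for good 105 mm from the middle towards -x.
- grease_pot: Bystander: low grey tin with a pale screw lid, 57 mm wide, 32 mm tall; origin at the centre of its underside.
- jar: Bystander: clear jar of small tan studs with a grey lid, 58 mm wide, 70 mm tall; origin at the centre of its underside.
- oil_dropper: Bystander: brown oil bottle with a red spout, 30 mm wide, 104 mm tall; origin at the centre of its underside.
Mind the look-alikes: they are no part of the job. Leave any purple look-alike of the part that bears wing alone.

How it is judged:
By the outcome, as a careful person would: the job done as asked, in the order asked, and still so for the second after the job is handed in, with the robot touching nothing.
It also fails if it takes over 64 s, if anything falls off the work surface, if the arm or the gripper's body presses on something with over 40 N, if the wrist force passes 120 N, or if a joint passes its speed limit or range.

## Working session

There is one attempt and no reset: what is moved stays moved. The work goes in short steps, each a Python script; the robot and the scene stay as the last script left them, time stands still between calls to the robot, and variables do not carry over. Pictures are saved under pics/ and viewed, and the job is handed in when it is done.

```bash
ls; mkdir -p pics; cat > h.py <<'E'
import numpy as np, cv2
from cell import env, claw, solver, imaging, models, status
def save(f,name,crop=None,s=1):
    im=f["img"]
    if crop: c0,r0,c1,r1=crop; im=im[r0:r1,c0:c1]
    im=cv2.resize(im,None,fx=s,fy=s,interpolation=cv2.INTER_CUBIC)
    cv2.imwrite("pics/"+name+".png",im[:,:,::-1])
def dep(f,px,z=None):
    """world point from depth at pixel, or on plane z"""
    K,R,t=f["camera_matrix"],f["R"],f["t"]
    ray=np.linalg.inv(K)@np.array([px[0],px[1],1.0])
    C=-R.T@t; d=R.T@ray
    if z is not None: return C+d*(z-C[2])/d[2]
    return C+d*f["depth"][int(round(px[1])),int(round(px[0]))]
def proj(f,X):
    p=f["camera_matrix"]@(f["R"]@np.asarray(X,float)+f["t"]); return p[:2]/p[2]
def cloud(f,mask):
    r,c=np.nonzero(mask&(f["depth"]>0)); d=f["depth"][r,c]
    ray=np.linalg.inv(f["camera_matrix"])@np.vstack([c,r,np.ones(len(c))])
    return (f["R"].T@(ray*d-f["t"][:,None])).T
E
python3 - <<'E'
from h import *
np.set_printoptions(precision=4,suppress=True)
for n in ["scene","top","wrist"]:
    f=imaging.grab_frame(n); save(f,n+"0")
    print(n,-f["R"].T@f["t"],f["camera_matrix"][0,0])
    for k in ["wing","nut","mark","rail","grease_pot"]:
        for r in models.place_of(f,k):
            print(k,np.round(r["pixel"]),round(r["confidence"],2),dep(f,r["pixel"]))
print(status.get_time())
E
```

```text
pics
scene [-0.1098 -0.7027  0.8192] 539.1965635602489
wing [283. 224.] 0.79 [ 0.4638 -0.043   0.0324]
wing [161. 209.] 0.72 [0.2934 0.1867 0.0242]
nut [267. 222.] 0.93 [ 0.4492 -0.0056  0.0205]
rail [363. 271.] 0.64 [ 0.3178 -0.3826  0.2605]
top [ 0.3975 -0.0324  1.0682] 432.47302338157186
wing [275. 214.] 0.74 [ 0.4588 -0.0256  0.0462]
nut [203. 279.] 0.66 [0.2982 0.1455 0.0033]
nut [263. 220.] 0.51 [0.4465 0.0036 0.0183]
mark [262. 217.] 0.31 [0.4538 0.0055 0.018 ]
rail [360. 197.] 0.79 [ 0.5108 -0.2318  0.0098]
grease_pot [151. 252.] 0.71 [0.3625 0.2707 0.0264]
wrist [0.0741 0.5501 0.3742] 323.51724924996665
0.9
```

View pics/scene0.png

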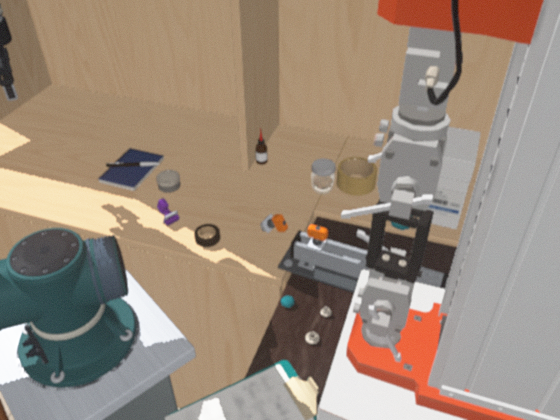

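View pics/top0.png

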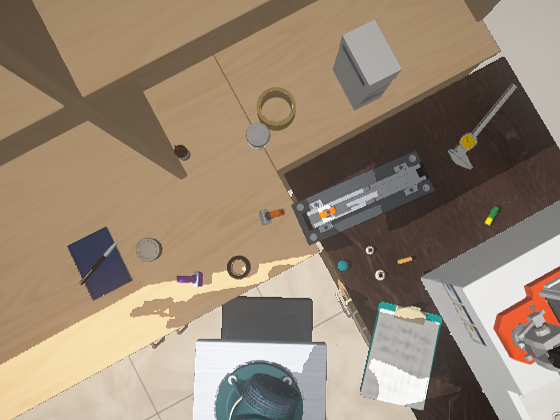

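View pics/wrist0.png

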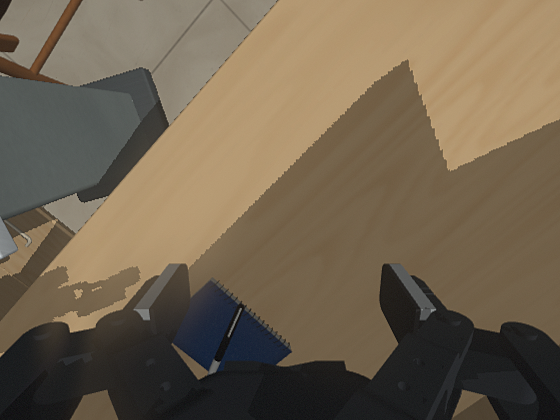

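The scene has three candidates for the nut. The loose orange nut is at top-view (272,216), lying on the bench. The orange one at (328,212) is locked in the rail, and the purple look-alike is at (190,279). The loose orange one fits, so I'll move the wrist camera in for a closer look.

```bash
python3 - <<'E'
from h import *
from scipy.spatial.transform import Rotation as Ro
np.set_printoptions(precision=4,suppress=True)
f=imaging.grab_frame("wrist")
q=status.get_ee_rot(); R=Ro.from_quat(np.roll(q,-1)).as_matrix(); p=status.get_eef_pos()
print(q,R); C=-f["R"].T@f["t"]
print("cam in tool",R.T@(C-p), "cam axes in tool\n",R.T@f["R"].T)
# tool down; candidates yaw; camera aim at (0.48,-0.08,0.03)
for yaw in np.arange(-180,180,30):
    Rt=Ro.from_euler('z',yaw,degrees=True).as_matrix()@np.diag([1,-1,-1])
    camx=Rt@(R.T@(C-p)); ax=Rt@(R.T@f["R"].T)[:,2]
    # camera height .36
    tz=0.24; cz=tz+camx[2]; hit=camx[:2]+ax[:2]/-ax[2]*(cz-0.03)
    pos=np.array([0.48,-0.085])-hit
    try: s=solver.inverse_kinematics([*pos,tz],np.roll(Ro.from_matrix(Rt).as_quat(),1))
    except Exception as e: s=e
    print(yaw,pos,s)
E
```

```text
[-0.      0.7943  0.6076  0.0001] [[ 0.2617  0.9652  0.    ]
 [ 0.9652 -0.2617  0.0001]
 [ 0.0001 -0.     -1.    ]]
cam in tool [ 0.0003 -0.0724 -0.1428] cam axes in tool
 [[ 1.     -0.0009  0.0005]
 [ 0.0007  0.9595  0.2816]
 [-0.0007 -0.2816  0.9595]]
-180 [ 0.4805 -0.1161] None
-150 [ 0.496  -0.1117] [-0.3331 -0.0073  1.4515 -0.      1.6974  2.2849]
-120 [ 0.5072 -0.1002] [-0.3047  0.012   1.4322 -0.      1.6974  1.7897]
-90 [ 0.5111 -0.0845] [-0.2734  0.0144  1.4297 -0.      1.6975  1.2974]
-60 [ 0.5067 -0.069 ] [-0.2463 -0.0006  1.4448 -0.      1.6974  0.8009]
-30 [ 0.4952 -0.0578] [-0.23   -0.0295  1.4733 -0.      1.6978  0.2936]
0 [ 0.4795 -0.0539] [-0.2294 -0.0655  1.5078 -0.      1.6993 -0.2294]
30 [ 0.464  -0.0583] [-0.2463 -0.0991  1.539  -0.      1.7017 -0.7699]
60 [ 0.4528 -0.0698] [-0.2769 -0.1208  1.5586 -0.      1.7038 -1.3241]
90 [ 0.4489 -0.0855] [-0.3124 -0.1236  1.561  -0.      1.7041 -1.8832]
120 [ 0.4533 -0.101 ] [-0.3414 -0.1066  1.5458 -0.      1.7024 -2.4358]
150 [ 0.4648 -0.1122] None
```

```bash
python3 - <<'E'
from h import *
np.set_printoptions(precision=4,suppress=True)
env.movep([0.4795,-0.0539,0.24],[0,1,0,0])
f=imaging.grab_frame("wrist"); save(f,"w1")
for k in ["wing","nut","mark","rail"]:
    for r in models.place_of(f,k):
        print(k,np.round(r["pixel"]),round(r["confidence"],2),dep(f,r["pixel"]))
for r in models.silhouettes(f,"wing"): print(r["pixel"],r["confidence"],r["region"].sum())
np.savez("w1.npz",**{k:v for k,v in f.items() if k!="shot"})
print(status.get_time())
E
```

```text
wing [270. 161.] 0.75 [ 0.4644 -0.0267  0.0485]
nut [258. 124.] 0.96 [0.4501 0.0099 0.0174]
mark [314. 347.] 0.43 [ 0.5197 -0.2867  0.0093]
rail [308. 315.] 0.77 [ 0.5097 -0.2342  0.011 ]
[267.2, 139.9] 0.74 1142
3.65
```

View pics/w1.png

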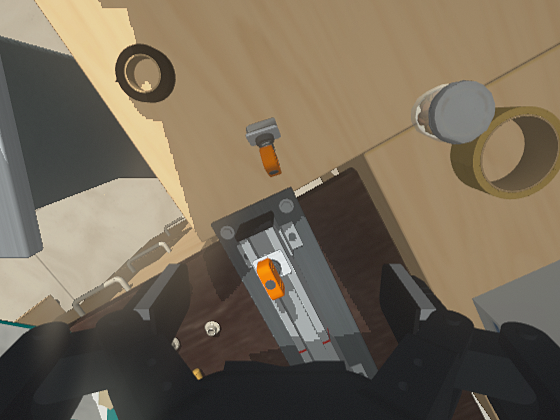

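The wrist view shows the loose orange nut at (265,145), with its grey foot at (262,130). The locked nut is at (270,278) and the red line ticks are at (303,350) and (327,342). I'll measure the loose nut and the rail.

```bash
python3 - <<'E'
from h import *
np.set_printoptions(precision=4,suppress=True)
f=dict(np.load("w1.npz")); save(f,"w1c",(225,90,325,370),2.1); save(f,"w1d",(225,95,325,195),6)
hsv=cv2.cvtColor(f["img"],cv2.COLOR_RGB2HSV)
o=(hsv[...,0]>5)&(hsv[...,0]<18)&(hsv[...,1]>190)&(hsv[...,2]>90)
m=np.zeros_like(o); m[135:185,240:300]=1
P=cloud(f,o&m); print("orange",len(P),P.mean(0),P.min(0),P.max(0))
top=P[P[:,2]>P[:,2].max()-0.025]
xy=P[:,:2]-P[:,:2].mean(0); u,s,v=np.linalg.svd(xy,full_matrices=False); print("axis",v[0],np.degrees(np.arctan2(v[0][1],v[0][0])),s)
e=xy@v[0]; w=xy@v[1]
for a in np.arange(-0.03,0.03,0.004):
    k=(e>=a)&(e<a+.004)
    if k.sum(): print(round(a,3),k.sum(),P[k,2].min(),P[k,2].max(),w[k].min(),w[k].max(), P[k&(P[:,2]>P[k,2].max()-0.006)].mean(0))
r=((hsv[...,0]<5)|(hsv[...,0]>174))&(hsv[...,1]>120)&(hsv[...,2]>80)
m=np.zeros_like(o); m[300:370,270:350]=1
rr,cc=np.nonzero(r&m); print(len(rr)); 
for a,b in zip(rr,cc): print((b,a),dep(f,(b,a)),dep(f,(b,a),0.049))
E
```

```text
orange 365 [ 0.4632 -0.0256  0.0441] [ 0.4534 -0.0471  0.0196] [ 0.4741 -0.0118  0.0507]
axis [ 0.3357 -0.942 ] -70.38592999634726 [0.1622 0.0804]
-0.018 1 0.04013458973211079 0.04013458973211079 0.005338857419630665 0.005338857419630665 [ 0.4534 -0.014   0.0401]
-0.014 49 0.03891538555235822 0.04447607210126616 -0.006670360943069272 0.006508988879000528 [ 0.4592 -0.0145  0.0424]
-0.01 56 0.04005199575646866 0.04715787991180984 -0.0067457490537333395 0.006938768561220563 [ 0.4605 -0.0182  0.0446]
-0.006 56 0.03994330512336064 0.04929358935327059 -0.006655763446947003 0.007190017900607807 [ 0.4617 -0.022   0.0468]
-0.002 55 0.0371060551137014 0.05051924794781392 -0.006744294388144061 0.0072971773074054355 [ 0.463  -0.0256  0.0487]
0.002 57 0.019567120030446618 0.05067603587739152 -0.006584731485152034 0.007033785242840937 [ 0.4641 -0.0294  0.0488]
0.006 47 0.02570941583346685 0.048256272397044844 -0.0061378088689095075 0.0072183873373820985 [ 0.4653 -0.0333  0.0458]
0.01 22 0.02452473920960155 0.042632226365128464 -0.005947212012249252 0.007722271738088747 [ 0.4667 -0.0364  0.0401]
0.
[... 1857 characters left out ...]
2585  0.049 ] [ 0.5032 -0.2585  0.049 ]
(np.int64(305), np.int64(350)) [ 0.5044 -0.2578  0.0498] [ 0.5045 -0.2585  0.049 ]
(np.int64(300), np.int64(351)) [ 0.4983 -0.2596  0.0494] [ 0.4983 -0.2599  0.049 ]
(np.int64(301), np.int64(351)) [ 0.4995 -0.2591  0.05  ] [ 0.4996 -0.2599  0.049 ]
(np.int64(302), np.int64(351)) [ 0.5008 -0.2601  0.0488] [ 0.5008 -0.2599  0.049 ]
(np.int64(303), np.int64(351)) [ 0.502 -0.26   0.049] [ 0.502  -0.2599  0.049 ]
(np.int64(299), np.int64(352)) [ 0.4972 -0.2619  0.0485] [ 0.4971 -0.2614  0.049 ]
(np.int64(300), np.int64(352)) [ 0.4983 -0.2609  0.0496] [ 0.4984 -0.2614  0.049 ]
(np.int64(301), np.int64(352)) [ 0.4996 -0.2612  0.0492] [ 0.4996 -0.2614  0.049 ]
```

View pics/w1c.png

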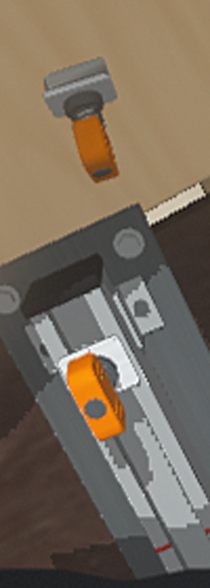

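View pics/w1d.png

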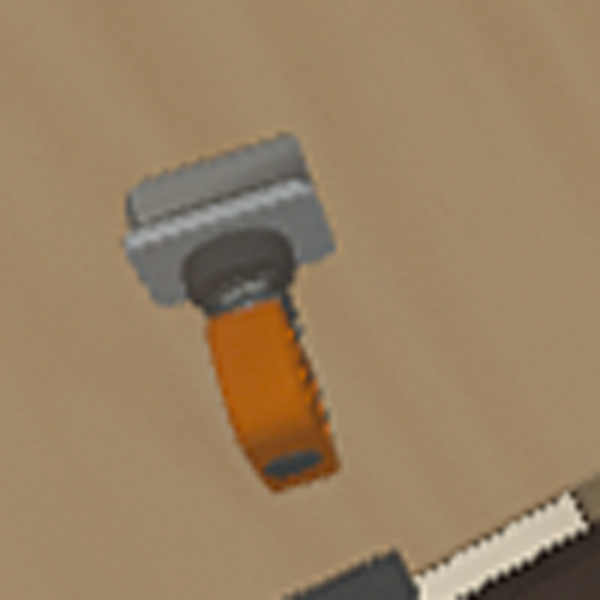

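The measured wing heights (top edge 0.0405 to 0.051) match the stated 28° lie, so the wing centre is about (0.4644, -0.0289, 0.0287). The nut-to-wing heading is about -70.4°. I'll check IK next and then grasp.

```bash
cat >> h.py <<'E'
from scipy.spatial.transform import Rotation as Ro
np.set_printoptions(precision=4,suppress=True)
G=env.tcp_to_grasp
UP=np.array([0,0,1.])
def tool(yaw,th=0):
    """yaw of jaw axis (deg), lean th (deg) of gripper toward h=yaw-90"""
    y=np.radians(yaw);x=np.array([np.cos(y),np.sin(y),0]);h=np.array([np.sin(y),-np.cos(y),0])
    t=np.radians(th); z=-(np.cos(t)*UP+np.sin(t)*h)
    M=np.column_stack([x,np.cross(z,x),z]); return np.roll(Ro.from_matrix(M).as_quat(),1),z,h,x
E
cat > p1.py <<'E'
from h import *
W=np.array([0.4644,-0.0289,0.0287]); YAW=19.6; OFF=G-0.004
E
python3 - <<'E'
from p1 import *
print(G)
for th in (15,20,25,30):
    q,z,h,x=tool(YAW,th); q2,z2,_,_=tool(YAW,th-62)
    S=W-0.05*h; S[2]=.046
    for n,p,qq in (("pre",W+z*(OFF-.09),q),("gr",W+z*OFF,q),("lift",W+z*OFF+.08*UP,q),("rot",S+z2*OFF+.05*UP,q2),("st",S+z2*OFF,q2),("ret",S+z2*(OFF-.1),q2)):
        print(th,n,p,solver.inverse_kinematics(p,qq))
E
```

```text
0.0187
15 pre [ 0.4709 -0.0473  0.1014] [-0.3583  0.0817  1.6614  0.1992  1.5695 -0.7178]
15 gr [ 0.4631 -0.0253  0.0145] [-0.3225  0.1469  1.7798  0.2089  1.3828 -0.7211]
15 lift [ 0.4631 -0.0253  0.0945] [-0.3225  0.0602  1.699   0.2052  1.5466 -0.6865]
15 rot [0.4512 0.0081 0.086 ] [ 0.4283  0.0392  1.9469 -0.8428  1.3515  0.3654]
15 st [0.4512 0.0081 0.036 ] [ 0.4283  0.1228  1.9811 -0.8663  1.2741  0.4573]
15 ret [0.4267 0.077  0.1042] [ 0.5905  0.059   1.883  -0.7912  1.4909  0.4367]
20 pre [ 0.473  -0.0532  0.0995] [-0.4061  0.1323  1.6279  0.2537  1.6224 -0.7659]
20 gr [ 0.4627 -0.0242  0.0149] [-0.362   0.1861  1.7527  0.2661  1.439  -0.7707]
20 lift [ 0.4627 -0.0242  0.0949] [-0.362   0.098   1.6757  0.2638  1.5983 -0.7275]
20 rot [0.4509 0.0089 0.0851] [ 0.3838  0.0029  1.9391 -0.7605  1.3247  0.2838]
20 st [0.4509 0.0089 0.0351] [ 0.3838  0.0816  1.9782 -0.7849  1.2404  0.3695]
20 ret [0.4285 0.072  0.1094] [ 0.5354  0.0069  1.8794 -0.7216  1.4621  0.3526]
25 pre [ 0.4751 -0.0589  0.0969] [-0.4489  0.1865  1.5939  0.3035  1.6763 -0.8071]
25 gr [ 0.4623 -0.023   0.0154] [-
[... 158 characters left out ...]
43] [ 0.3351 -0.0278  1.9298 -0.6737  1.3039  0.1987]
25 st [0.4506 0.0099 0.0343] [ 0.3351  0.0461  1.9732 -0.6977  1.2131  0.2767]
25 ret [0.4304 0.0666 0.1141] [ 0.4739 -0.0381  1.8732 -0.6459  1.4381  0.2638]
30 pre [ 0.477  -0.0644  0.0939] [-0.4869  0.2436  1.5597  0.3492  1.7306 -0.8421]
30 gr [ 0.4619 -0.022   0.016 ] [-0.4307  0.2737  1.6977  0.3662  1.5545 -0.8508]
30 lift [ 0.4619 -0.022   0.096 ] [-0.4307  0.1813  1.6303  0.3695  1.7036 -0.7933]
30 rot [0.4502 0.0109 0.0835] [ 0.2828 -0.0525  1.919  -0.583   1.2899  0.111 ]
30 st [0.4502 0.0109 0.0335] [ 0.2828  0.017   1.9661 -0.6054  1.1933  0.1799]
30 ret [0.4325 0.0608 0.1183] [ 0.4065 -0.0753  1.8644 -0.5644  1.4199  0.1708]
```

```bash
python3 - <<'E'
from p1 import *
th=20; q,z,h,x=tool(YAW,th)
env.movep(W+z*(OFF-.09),q)
print(env.move_straight(W+z*OFF,rate=0.1,max_force=8), status.get_eef_pos(), W+z*OFF)
claw.grasp(); print(status.get_grip_width(),status.get_force(),status.get_time())
env.move_straight(status.get_eef_pos()+.08*UP,rate=0.12)
f=imaging.grab_frame("wrist"); save(f,"g1"); f=imaging.grab_frame("scene"); save(f,"g1s",(180,150,480,330),2.4)
print(status.get_grip_width(),status.get_time())
E
```

```text
False [ 0.4634 -0.0244  0.0156] [ 0.4627 -0.0242  0.0149]
0.013277856669240218 [ 0.4836 -1.0248  1.4673] 5.975
0.013042402011305401 6.8917
```

View pics/g1.png

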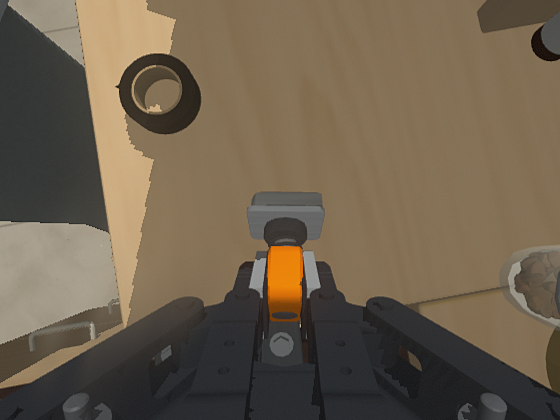

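View pics/g1s.png

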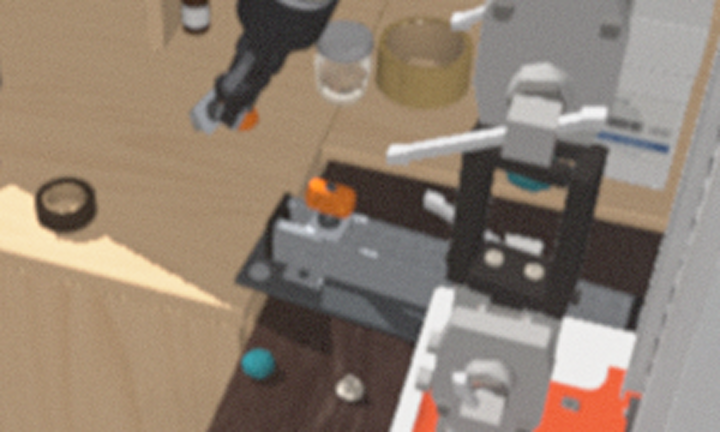

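The nut is held squarely, with the orange wing at (285,285) between the pads and the foot at (285,215). Next I'll swing it upright and stand it on the bench.

```bash
python3 - <<'E'
from p1 import *
q2,z2,h,x=tool(YAW,20-62)
S=W-0.05*h; S[2]=.046
env.movep(S+z2*OFF+.05*UP,q2)
f=imaging.grab_frame("scene"); save(f,"r1s",(180,150,380,300),4); 
w=imaging.grab_frame("wrist"); save(w,"r1w",(180,120,380,270),4)
m=np.zeros(w["depth"].shape,bool); m[180:245,240:330]=1
P=cloud(w,m); 
for a,b in ((195,285),(200,285),(215,260),(215,310),(225,258),(225,312)): print((b,a),dep(w,(b,a)))
print(status.get_eef_pos(), S,status.get_time())
E
```

```text
(285, 195) [0.4438 0.0274 0.0553]
(285, 200) [0.4439 0.0274 0.0581]
(260, 215) [0.4327 0.0242 0.0669]
(310, 215) [0.4537 0.0336 0.068 ]
(258, 225) [0.4346 0.0141 0.0665]
(312, 225) [0.4591 0.0236 0.067 ]
[0.4511 0.008  0.085 ] [0.4476 0.0182 0.046 ] 7.9583
```

View pics/r1s.png

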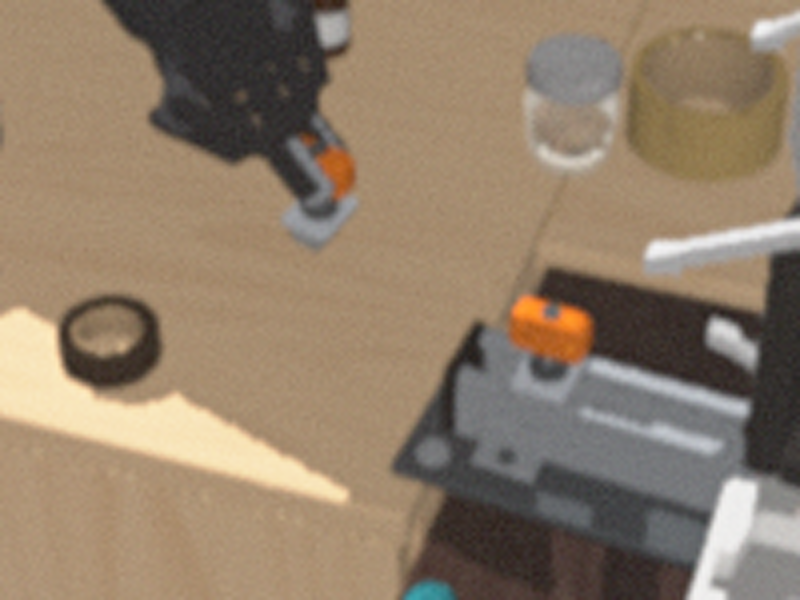

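View pics/r1w.png

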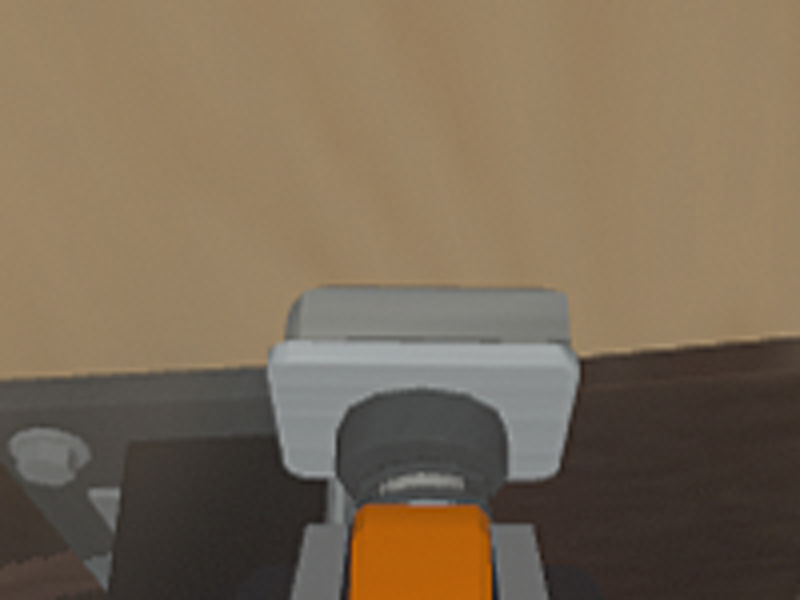

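The part is upright: the flange top is level at z≈0.067, against 0.066 expected. I'll lower it until it touches and let go.

```bash
python3 - <<'E'
from p1 import *
q2,z2,h,x=tool(YAW,20-62)
S=W-0.05*h; S[2]=.046
p=S+z2*OFF
env.move_straight(p+.006*UP,rate=0.1)
print(env.move_straight(p-.003*UP,rate=0.02,max_force=3),status.get_eef_pos()-p,status.get_force())
claw.let_go(); env.pause(0.3)
env.move_straight(status.get_eef_pos()-z2*.10,rate=0.15)
# go above, tool vertical, and look, back off so camera sees it
f=imaging.grab_frame("scene"); save(f,"s1",(180,150,380,300),4)
env.movep(S+np.array([0,0,.12])-0.02*h,tool(YAW)[0])
w=imaging.grab_frame("wrist"); save(w,"s1w"); np.savez("s1.npz",**{k:v for k,v in w.items() if k!="shot"})
for r in models.place_of(w,"wing"): print(r["pixel"],r["confidence"],dep(w,r["pixel"]))
print(S,status.get_time())
E
```

```text
True [ 0.0006  0.0003 -0.0008] [-0.221   1.9644  4.358 ]
[288.9, 228.7] 0.63 [0.4482 0.0215 0.0577]
[0.4476 0.0182 0.046 ] 11.6583
```

View pics/s1.png

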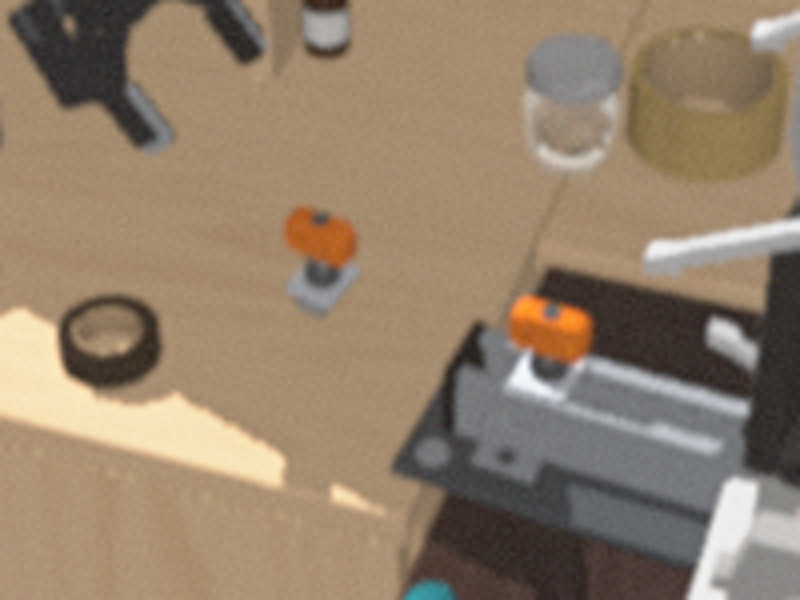

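View pics/s1w.png

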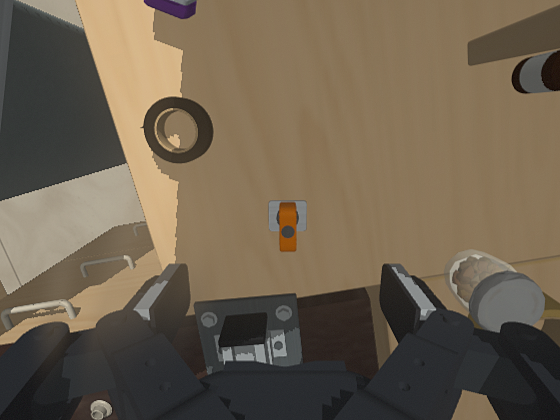

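The nut stands upright and free at wrist pixel (288,225). I'll measure its top face.

```bash
python3 - <<'E'
from p1 import *
f=dict(np.load("s1.npz")); hsv=cv2.cvtColor(f["img"],cv2.COLOR_RGB2HSV)
o=(hsv[...,0]>5)&(hsv[...,0]<18)&(hsv[...,1]>150)
m=np.zeros_like(o); m[195:260,265:312]=1
P=cloud(f,m); P0=P[P[:,2]>0.0555]
print(len(P0),P0.mean(0),P0.min(0),P0.max(0))
r=cv2.minAreaRect((P0[:,:2]*1000).astype(np.float32)); print(r)
Fl=P[(P[:,2]>0.012)&(P[:,2]<0.0185)]; r2=cv2.minAreaRect((Fl[:,:2]*1000).astype(np.float32)); print("flange",r2,len(Fl))
xy=P0[:,:2]-P0[:,:2].mean(0); u,s,v=np.linalg.svd(xy,full_matrices=False); print("axis",np.degrees(np.arctan2(v[0][1],v[0][0])),s, np.ptp(xy@v[0]),np.ptp(xy@v[1]))
E
```

```text
725 [0.4477 0.0204 0.0579] [ 0.4358 -0.0001  0.0555] [0.4596 0.0385 0.0603]
((447.7863464355469, 19.58145523071289), (13.932480812072754, 37.8333854675293), 20.020891189575195)
flange ((448.0765380859375, 19.677614212036133), (35.40144729614258, 30.02591323852539), 19.172975540161133) 619
axis -69.54554846007359 [0.2832 0.1103] 0.03787702995482506 0.014018797227581162
```

```bash
cat > p2.py <<'E'
from h import *
B=np.array([0.4478,0.0195,0.046]); BY=19.8; DZ=0.011
E
python3 - <<'E'
from p2 import *
q=tool(BY)[0]; p=B-DZ*UP
env.movep(p+.06*UP,q)
print(env.move_straight(p,rate=0.08,max_force=8),status.get_eef_pos()-p)
claw.grasp(); print(status.get_grip_width(),status.get_force())
env.move_straight(p+.12*UP,rate=0.2)
M=np.array([0.5153,-0.2525,0.049]); YR=-64.5
q,z,h,x=tool(YR)
# camera: tool offset -.0724 along y(h), optical tilt .2816/.9595 along +h
hgt=0.20+0.1428-0.049
pos=M-h*(-0.0724+hgt*.2935)-h*0.03   # mark a bit above image centre -> further +h
print(pos)
env.movep([pos[0],pos[1],0.20],q)
w=imaging.grab_frame("wrist"); save(w,"m1"); np.savez("m1.npz",**{k:v for k,v in w.items() if k!="shot"})
for r in models.place_of(w,"mark")+models.place_of(w,"wing"): print(r["pixel"],r["confidence"],dep(w,r["pixel"]))
print(proj(w,M),status.get_eef_pos(),status.get_time())
t=imaging.grab_frame("top"); np.savez("t1.npz",**{k:v for k,v in t.items() if k!="shot"})
E
```

```text
False [ 0.0006 -0.0001  0.0006]
0.012615021431619225 [1.669  1.1091 0.9103]
[ 0.5549 -0.2336  0.049 ]
[287.8, 284.2] 0.87 [ 0.558  -0.2315  0.2212]
[287.0156 238.7339] [ 0.5547 -0.2321  0.1997] 15.575
```

View pics/m1.png

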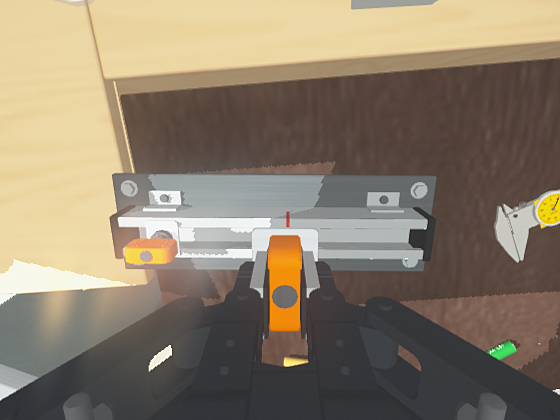

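The wing is held between the pads at (285,285). The near red tick shows at (288,220), but the part hides the other one, so I'll shift for a clear view.

```bash
python3 - <<'E'
from p2 import *
q,z,h,x=tool(-64.5)
env.move_straight(status.get_eef_pos()+h*.075,rate=0.2)
w=imaging.grab_frame("wrist"); save(w,"m2",(100,80,440,300),2.3); np.savez("m2.npz",**{k:v for k,v in w.items() if k!="shot"})
for r in models.place_of(w,"mark"): print(r["pixel"],r["confidence"],dep(w,r["pixel"]))
hsv=cv2.cvtColor(w["img"],cv2.COLOR_RGB2HSV)
r=((hsv[...,0]<6)|(hsv[...,0]>172))&(hsv[...,1]>110)&(hsv[...,2]>80)
m=np.zeros_like(r); m[120:240,255:320]=1
P=cloud(w,r&m); P=P[abs(P[:,2]-.049)<.004]; a=np.array([np.cos(np.radians(25.5)),np.sin(np.radians(25.5))])
s=(P[:,:2]-[0.5153,-0.2525])@a; 
for k in (s>0,s<=0): print(k.sum(),P[k].mean(0),s[k].min(),s[k].max())
# lips
m=np.zeros_like(r); m[110:240,175:400]=1
Q=cloud(w,m); Q=Q[abs(Q[:,2]-.049)<.002]
along=(Q[:,:2]-[0.5153,-0.2525])@np.array([a[1],-a[0]]); ac=(Q[:,:2]-[0.5153,-0.2525])@a
print(np.histogram(ac,np.arange(-.03,.03,.001)))
for lo in np.arange(-.07,.08,.02):
    k=(along>=lo)&(along<lo+.02)
    print(lo,k.sum(),[np.round(ac[k&(ac>0)].min(),4),np.round(ac[k&(ac>0)].max(),4)],[np.round(ac[k&(ac<0)].min(),4),np.round(ac[k&(ac<0)].max(),4)])
print(status.get_eef_pos(),status.get_time())
E
```

```text
33 [ 0.5303 -0.2456  0.0492] 0.011791360118109167 0.021206490344233834
33 [ 0.5014 -0.2593  0.0492] -0.020407001444494727 -0.010858863851850193
(array([  0,   0,   0,   0,   0,   0,   0,   0,   0,  66, 216, 229, 226,
       224, 226, 223, 227, 235, 272, 183,   5,   0,   0,   0,   0,   0,
         0,   0,   0,   0,   0,   0,   0,   0,   0,   0,   0,   0,   0,
         0,   0, 204, 222, 219, 225, 222, 251, 337, 297, 231, 208,   7,
         0,   0,   0,   0,   0,   0,   0]), array([-0.03 , -0.029, -0.028, -0.027, -0.026, -0.025, -0.024, -0.023,
       -0.022, -0.021, -0.02 , -0.019, -0.018, -0.017, -0.016, -0.015,
       -0.014, -0.013, -0.012, -0.011, -0.01 , -0.009, -0.008, -0.007,
       -0.006, -0.005, -0.004, -0.003, -0.002, -0.001,  0.   ,  0.001,
        0.002,  0.003,  0.004,  0.005,  0.006,  0.007,  0.008,  0.009,
        0.01 ,  0.011,  0.012,  0.013,  0.014,  0.015,  0.016,  0.017,
        0.018,  0.019,  0.02 ,  0.021,  0.022,  0.023,  0.024,  0.025,
        0.026,  0.027,  0.028,  0.029]))
-0.07 471 [np.float64(0.0117), np.float64(0.0207)] [np.float64(-0.0195), np.float64(-0.01)]
-0.05 466 [np.float64(0.0117), np.float64(0.0207)] [np.float64(-0.0195), np.float64(-0.0102)]
-0.03 449 [np.float64(0.0117), np.float64(0.0207)] [np.float64(-0.0196), np.float64(-0.0102)]
-0.009999999999999995 470 [np.float64(0.0117), np.float64(0.0207)] [np.float64(-0.0204), np.float64(-0.0106)]
0.010000000000000009 460 [np.float64(0.0116), np.float64(0.0206)] [np.float64(-0.0195), np.float64(-0.0107)]
0.030000000000000013 464 [np.float64(0.0116), np.float64(0.0207)] [np.float64(-0.0204), np.float64(-0.0107)]
0.05000000000000002 476 [np.float64(0.0116), np.float64(0.0206)] [np.float64(-0.0206), np.float64(-0.0108)]
0.07 475 [np.float64(0.0116), np.float64(0.0205)] [np.float64(-0.0207), np.float64(-0.0108)]
[ 0.4879 -0.264   0.2002] 16.25
```

View pics/m2.png

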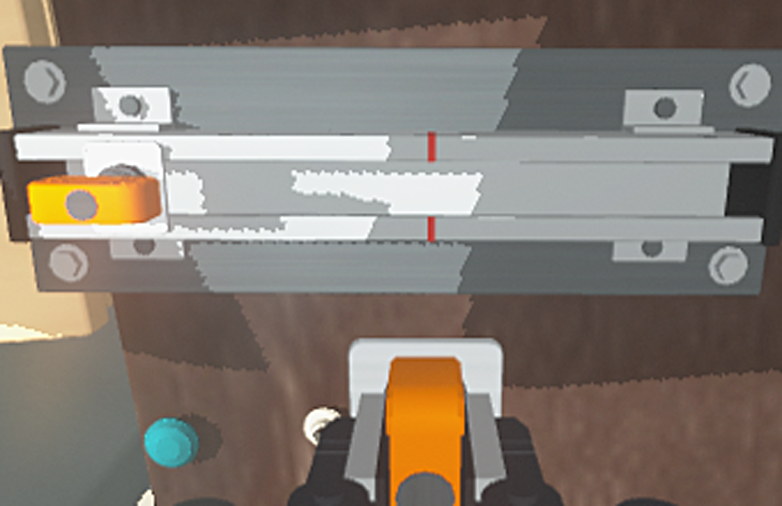

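```bash
python3 - <<'E'
from p2 import *
from scipy.spatial.transform import Rotation as Ro
f=dict(np.load("m2.npz")); hsv=cv2.cvtColor(f["img"],cv2.COLOR_RGB2HSV)
q,z,h,x=tool(-64.5); p=np.array([0.4879,-0.264,0.2002])
m=np.zeros(f["depth"].shape,bool); m[225:345,235:335]=1
P=cloud(f,m)-p; T=np.column_stack([P@x,P@h,P[:,2]])
W=T[(T[:,2]>.019)&(T[:,2]<.027)&(abs(T[:,0])<.012)]
print("wing top",len(W),W.min(0),W.max(0),np.median(W[:,2]))
r=cv2.minAreaRect((W[:,:2]*1000).astype(np.float32)); print(r)
Fl=T[(T[:,2]>-.024)&(T[:,2]<-.015)&(abs(T[:,0])<.025)]
print("flange",len(Fl),Fl.min(0),Fl.max(0),np.median(Fl[:,2]))
b=Fl[Fl[:,1]<-.0125]; print(b[:,0].min(),b[:,0].max())
# flange left/right edges by h row
for lo in np.arange(-.018,.0,.002):
    k=(Fl[:,1]>=lo)&(Fl[:,1]<lo+.002)
    if k.sum(): print(round(lo,3),k.sum(),Fl[k,0].min(),Fl[k,0].max())
E
```

```text
wing top 2825 [-0.012  -0.0176  0.019 ] [0.0119 0.0216 0.027 ] 0.023039952740835312
((-2.3698720932006836, 1.3607406616210938), (23.46611213684082, 39.51343536376953), 11.58070182800293)
flange 1157 [-0.0186 -0.0132 -0.0227] [ 0.0174  0.0058 -0.0155] -0.018993725888484164
-0.0167018193282468 0.015360253961823384
-0.014 198 -0.017182432893786712 0.015947550097024425
-0.012 240 -0.018300308341720334 0.017054036804237137
-0.01 174 -0.0181690739083966 0.017125580363050532
-0.008 122 -0.018269842639418794 0.017238887622402495
-0.006 119 -0.0183892574685944 0.017265021992896607
-0.004 125 -0.018386058277711077 0.017368877485876098
-0.002 101 -0.018474468793093664 0.016786293060589468
```

```bash
cat > p3.py <<'E'
from p2 import *
M=np.array([0.5158,-0.2523,0.049]); YR=-64.6
q,z,h,x=tool(YR)
def rel(name,p=None):
    w=imaging.grab_frame("wrist"); save(w,name,(180,130,400,295),3.6); np.savez(name+".npz",**{k:v for k,v in w.items() if k!="shot"})
    p=status.get_eef_pos()
    m=np.zeros(w["depth"].shape,bool); m[100:345,180:390]=1
    P=cloud(w,m)-p; T=np.column_stack([P@x,P@h,P[:,2]]); return w,p,T
E
python3 - <<'E'
from p3 import *
env.move_straight([M[0],M[1],0.20],ori=q,rate=0.2)
env.move_straight(M+UP*(.049-DZ),rate=0.12)
w,p,T=rel("h1")
Fl=T[(abs(T[:,2]+.0190)<.003)&(abs(T[:,0])<.02)&(T[:,1]<0)]
L=T[(abs(T[:,2]+p[2]-.049)<.002)&(T[:,1]<-.005)]
print("p-M",p-M)
for n,A in (("fl",Fl),("lip",L)):
  for lo in np.arange(-.03,.03,.01):
    k=(A[:,0]>=lo)&(A[:,0]<lo+.01)
    if k.sum(): print(n,round(lo,3),k.sum(),A[k,1].min(),A[k,1].max(),np.median(A[k,2]))
k=(Fl[:,1]>-.011)&(Fl[:,1]<-.003); print("fl x",Fl[k,0].min(),Fl[k,0].max())
hsv=cv2.cvtColor(w["img"],cv2.COLOR_RGB2HSV)
r=((hsv[...,0]<6)|(hsv[...,0]>172))&(hsv[...,1]>110)&(hsv[...,2]>80)
m=np.zeros_like(r); m[120:300,230:340]=1
R=cloud(w,r&m)-p; R=np.column_stack([R@x,R@h,R[:,2]]); R=R[abs(R[:,2]+p[2]-.049)<.004]; print("red",len(R),R.mean(0),R.min(0),R.max(0))
s=imaging.grab_frame("scene"); save(s,"h1s",(280,200,400,290),6)
print(status.get_time(),status.get_force())
E
```

```text
p-M [ 0.0008 -0.0005  0.0394]
fl -0.02 381 -0.013627180483405152 -1.1067573884537794e-05 -0.019587837451841603
fl -0.01 168 -0.01369050285586278 -0.0037702085062279217 -0.019640016874367984
fl 0.0 203 -0.013840877669262595 -0.0008939290287569272 -0.019464649987632157
fl 0.01 318 -0.013644220330407152 -2.366937801715801e-05 -0.01946974423745823
lip -0.03 270 -0.02033036620338455 -0.010430085841702064 -0.039338078101648556
lip -0.02 263 -0.020264899307226372 -0.010565359442458606 -0.03933683832223198
lip -0.01 270 -0.0202495184474106 -0.010330872180789753 -0.03933179240723142
lip 0.0 273 -0.020254550793596494 -0.01022456588599505 -0.039305758360439515
lip 0.01 275 -0.01981938840146986 -0.010380842528395441 -0.03945290934383818
lip 0.02 264 -0.019919271603859683 -0.010364963017488545 -0.039231763029756166
fl x -0.018456873937748062 0.01721862362231433
red 90 [-0.0005 -0.0155 -0.0392] [-0.0017 -0.0204 -0.0429] [ 0.0006 -0.0102 -0.0374]
17.75 [ 0.2343  0.1163 -1.2994]
```

View pics/h1.png

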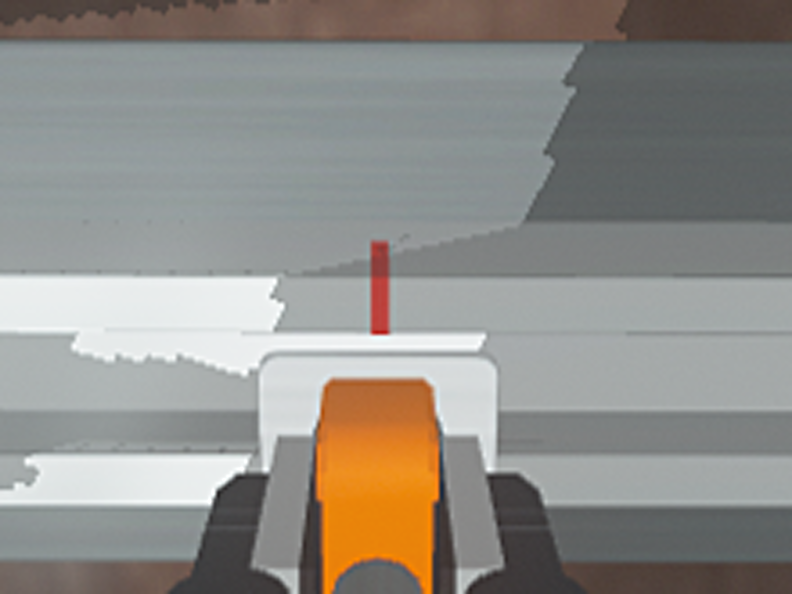

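View pics/h1s.png

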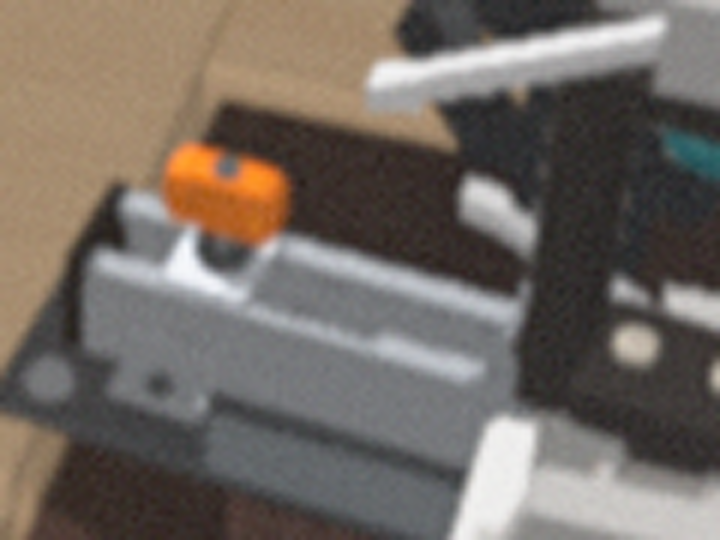

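Against the near lip, the part sits about 0.9 mm too far towards +h, while along the rail it is centred on the red tick at (285,212). I'll correct that and lower it into the slot.

```bash
python3 - <<'E'
from p3 import *
p=status.get_eef_pos(); T0=M+UP*(.049-DZ)-h*.0009
env.move_straight(T0,ori=q,rate=0.05)
p=status.get_eef_pos(); print(p-M)
hit=env.move_straight(T0-UP*.0165,rate=0.03,max_force=7)
p=status.get_eef_pos(); print(hit,p-M,"wing above mark",p[2]+DZ-.049,status.get_force(),status.get_torque())
w,p,T=rel("i1")
k=(abs(T[:,0])<.025)&(abs(T[:,0])>.012)&(T[:,1]<-.002)&(T[:,1]>-.013)
print(np.histogram(T[k,2]+p[2]-.049,np.arange(-.01,.02,.001)))
print(status.get_time())
E
```

```text
[0.0011 0.0003 0.0384]
False [0.0006 0.0005 0.0219] wing above mark 0.0328515794824599 [-1.9532  1.5002  2.5986] [0.178  0.3171 0.0219]
(array([  0,   0,   0,   0,   0,   0,   0,   0,   5,  62,  72,  30, 188,
       200,  15,   1,   0,   0,   0,   0,   0,   0,   0,   0,   0,   0,
         0,   0,   0]), array([-0.01 , -0.009, -0.008, -0.007, -0.006, -0.005, -0.004, -0.003,
       -0.002, -0.001, -0.   ,  0.001,  0.002,  0.003,  0.004,  0.005,
        0.006,  0.007,  0.008,  0.009,  0.01 ,  0.011,  0.012,  0.013,
        0.014,  0.015,  0.016,  0.017,  0.018,  0.019]))
18.75
```

View pics/i1.png

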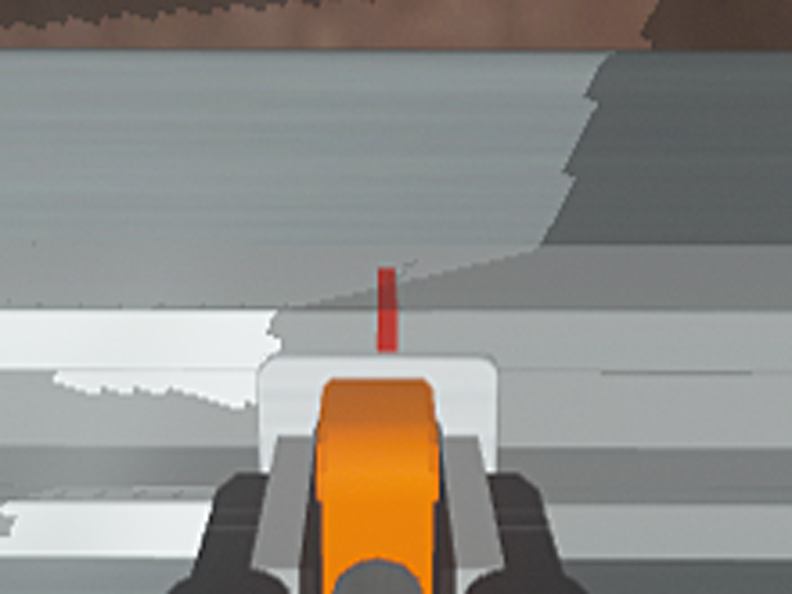

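The nut is in the slot with the flange on the lips: the wing is 32.9 mm above the mark and the flange top is 3 mm above the lips. The tick at crop x=388 against the part centre at 378 puts it about 1.5 mm short along +x. I'll correct that while pressing down.

```bash
python3 - <<'E'
from p3 import *
p=status.get_eef_pos()
tgt=p+x*.0014; 
env.move_straight(np.r_[tgt[:2],p[2]-.004],ori=q,rate=0.02,max_force=25)
cmd=np.r_[tgt[:2],M[2]+.025-DZ]
for i in range(3):
    hit=env.move_straight(cmd,ori=q,rate=0.02,max_force=25); a=status.get_eef_pos()
    print(hit,"wing above",a[2]+DZ-.049,"xy",(a-M)@x,(a-M)@h,status.get_force())
    e=M[2]+.025-DZ-a[2]
    if abs(e)<.0006: break
    cmd=cmd+UP*np.clip(e,-.003,.003)
w,p,T=rel("j1"); print(cmd,status.get_grip_width(),status.get_time())
E
```

```text
False wing above 0.026500717727013706 xy 0.0008134962186639481 -0.00116710421120977 [-3.7691  4.3404  9.4655]
False wing above 0.025389252795712247 xy 0.000838125301301561 -0.0011865869215613204 [-5.022   4.4356 11.5359]
[ 0.5171 -0.253   0.0615] 0.012776642723651387 19.7333
```

View pics/j1.png

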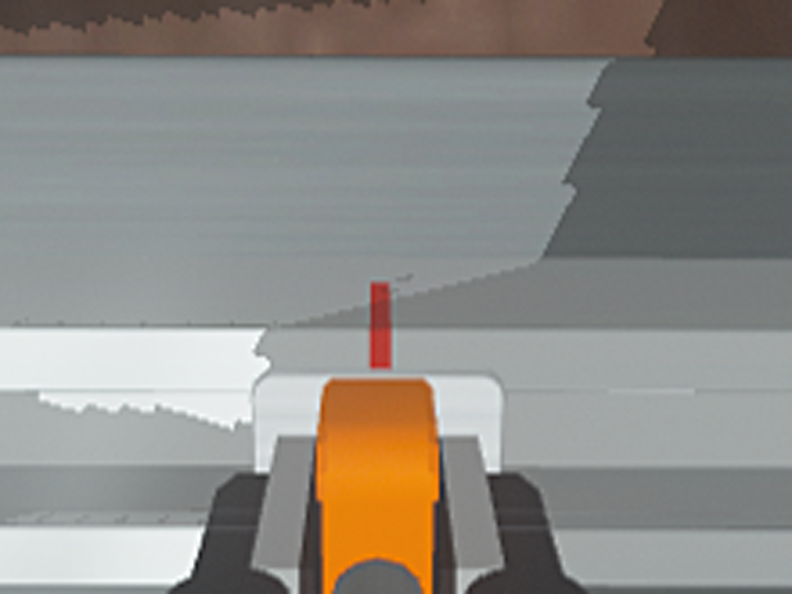

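The wing is 25.4 mm above the mark, and the 11.5 N spring force fits about 7.6 mm of flange travel. The tick (380) and the part centre (378) now line up. Next is the clockwise quarter turn about the part's own axis.

```bash
python3 - <<'E'
from p3 import *
cmd=np.array([0.5171,-0.253,0.0613]); A=cmd+.0013*h
print(status.get_q()[5],solver.inverse_kinematics(cmd,tool(YR-90)[0]))
for d in (15,30,45,60,75,90):
    qq,_,hh,_=tool(YR-d)
    env.movep(A-.0013*hh,qq)
    F=status.get_force();a=status.get_eef_pos();T=status.get_torque()
    print(d,"wing",a[2]+DZ-.049,"xy",(a-M)@x,(a-M)@h,"F",F,"Tz",T[2],status.get_grip_width())
    if abs(T[2])>2.5 or np.linalg.norm(F)>60: print("stop");break
print(status.get_q()[5],status.get_time())
w=imaging.grab_frame("wrist"); save(w,"k1"); s=imaging.grab_frame("scene"); save(s,"k1s",(280,200,400,290),6)
E
```

```text
0.5738976525764564 [-0.5535  0.2365  1.545  -0.      1.3601  2.1448]
15 wing 0.025807231938965225 xy 0.002489293627467422 -0.0016766856241359662 F [-2.8173  2.586  10.3826] Tz -0.07902972329217887 0.012703322605244092
30 wing 0.026107645280617847 xy 0.0035456461353779016 -0.001840633663781094 F [-1.6324  0.889   9.1293] Tz -0.08797257001079761 0.012923006373862398
45 wing 0.02630582678079664 xy 0.004295537457680594 -0.0017864255089222148 F [-1.4088  0.4433  9.5589] Tz -0.03140370430668907 0.012836208937813062
60 wing 0.026380115330562393 xy 0.004770362816034025 -0.0015767624017496678 F [-1.0872  0.7187  9.7271] Tz -0.10415176378305988 0.0126182498627539
75 wing 0.02647783135719947 xy 0.005097743532905819 -0.0012665492509637017 F [-0.6073  0.0271  9.8528] Tz -0.10198533226124926 0.012716454463287754
90 wing 0.026471583207104493 xy 0.00518279344879096 -0.0008856334336597684 F [-1.0296 -0.1146  9.6418] Tz -0.1043731168756427 0.012974723995038233
2.142030780532189 21.8833
```

View pics/k1.png

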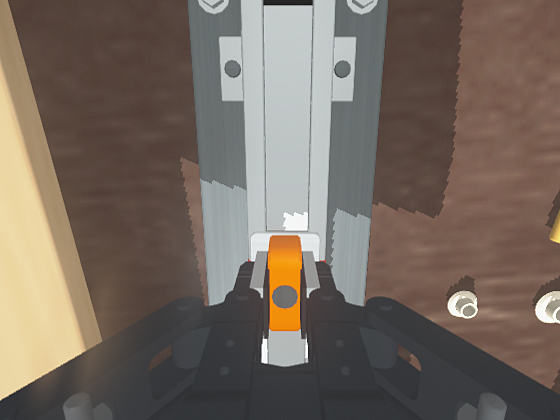

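The turn went through freely: torque stayed at 0.1 N m or less and the blade now lies along the rail. However, the TCP drifted about 4 mm along +x. I'll move it back while it is still pressed down, then check against the red ticks.

```bash
cat > p4.py <<'E'
from p3 import *
q4,_,h4,x4=tool(YR-90)
def info(tag):
    a=status.get_eef_pos(); print(tag,"wing",round(a[2]+DZ-.049,4),"x,h",round((a-M)@x,4),round((a-M)@h,4),"F",status.get_force(),"Tz",status.get_torque()[2]); return a
E
python3 - <<'E'
from p4 import *
A=np.array([0.5171,-0.253,0.0613])+.0013*h; c=A-.0013*h4-UP*.001
a=info("0"); goal=0.0013   # tcp along x so that part axis at 0
for i in range(3):
    e=goal-(a-M)@x
    if abs(e)<.0005: break
    c=c+x*e; env.move_straight(c,ori=q4,rate=0.02,max_force=25); a=info(i)
print(c); np.save("c.npy",c)
w=imaging.grab_frame("wrist"); save(w,"k2",(220,200,350,300),6); print(status.get_time())
E
```

```text
0 wing 0.0265 x,h 0.0052 -0.0009 F [-0.5512  0.0316  9.206 ] Tz -0.0941837053106814
0 wing 0.0267 x,h 0.0045 -0.0009 F [ 1.933  -7.0546 10.0196] Tz 0.09500340614585143
1 wing 0.0271 x,h 0.0021 -0.001 F [ 2.2006 -6.951   8.1304] Tz -0.0217373241133399
2 wing 0.0271 x,h 0.0016 -0.001 F [ 1.805  -7.0906  9.364 ] Tz -0.07224417935428351
[ 0.5131 -0.2476  0.0603]
22.9417
```

View pics/k2.png

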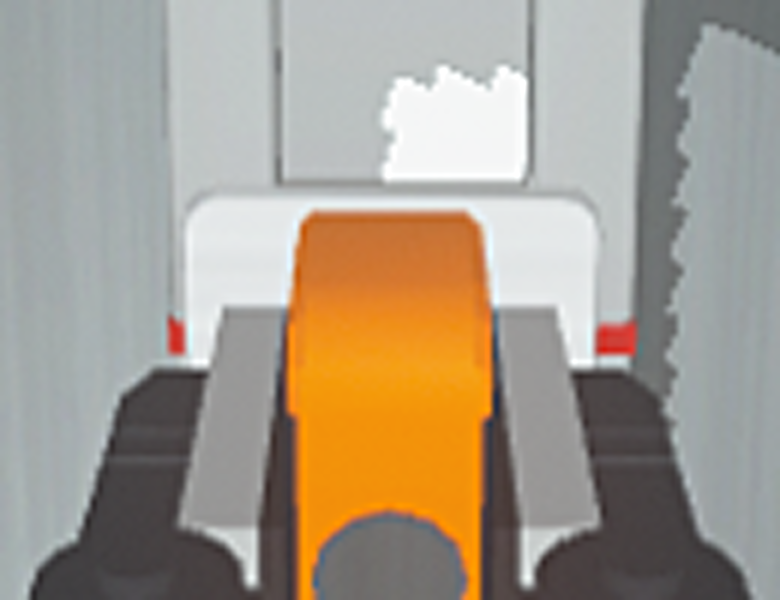

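```bash
cat >> p4.py <<'E'
def offs(name):
    """part offset from mark in rail frame via wrist cloud: flange edge/sides vs ticks and lips"""
    w=imaging.grab_frame("wrist"); save(w,name,(220,190,350,290),6)
    m=np.zeros(w["depth"].shape,bool); m[190:275,225:350]=1
    f=lambda P:np.column_stack([(P-M)@x,(P-M)@h,P[:,2]-.049])
    T=f(cloud(w,m)); zt=np.round(T[:,2],4)
    hsv=cv2.cvtColor(w["img"],cv2.COLOR_RGB2HSV)
    r=((hsv[...,0]<6)|(hsv[...,0]>172))&(hsv[...,1]>130)&(hsv[...,2]>80)
    R=f(cloud(w,r&m)); R=R[abs(R[:,2])<.0015]
    Fl=T[(T[:,2]>.0018)&(T[:,2]<.0045)&(abs(T[:,1])<.03)]
    e=Fl[abs(Fl[:,1])<.012]; s=Fl[(Fl[:,0]>e[:,0].max()-.012)&(Fl[:,0]<e[:,0].max()-.003)]
    L=T[(abs(T[:,2])<.0015)&(T[:,0]>e[:,0].max()+.003)]
    xa=e[:,0].max()-.015; ya=(s[:,1].min()+s[:,1].max())/2
    print("n",len(Fl),len(R),"flange z",np.median(e[:,2]),"width",np.ptp(s[:,1]),"axis x",xa,"h",ya,"| red x",R[:,0].mean() if len(R) else None,"| lips h",L[:,1].min(),L[:,1].max(),(L[:,1].min()+L[:,1].max())/2)
E
python3 - <<'E'
from p4 import *
info("");offs("k3")
E
```

```text
wing 0.0271 x,h 0.0016 -0.0009 F [ 2.0031 -7.923   8.6333] Tz 0.021359195442154758
n 892 42 flange z 0.003396046636372378 width 0.03584566753280395 axis x 0.00047109861431698236 h -0.000472144762625179 | red x 0.0002530779873255653 | lips h -0.019891606558844845 0.021301421065843703 0.0007049072534994292
```

Along the rail the part is within 0.2 mm of the red line, but across it is 1.2 mm off. I'll correct that and relieve the side load before letting the nut rise.

```bash
python3 - <<'E'
from p4 import *
c=np.load("c.npy")-UP*.001
c=c+h*.0012+x*.002
env.move_straight(c,ori=q4,rate=0.02,max_force=25); a=info("a"); offs("k4")
np.save("c.npy",c); print(c-a,status.get_time())
E
```

```text
a wing 0.0259 x,h 0.0018 -0.0008 F [ 2.9716 -3.3983 10.1172] Tz -0.061697067358118245
n 854 36 flange z 0.003259939487625492 width 0.03583946136927368 axis x 0.00041439963766630103 h -0.0005391790924694044 | red x 0.0003222701093798916 | lips h -0.01988354810430724 0.02124421152745871 0.0006803317115757351
[-0.0045  0.0037 -0.0046] 23.3167
```

```bash
python3 - <<'E'
from p4 import *
c=np.load("c.npy")
for i in range(4):
    c=c+h*.0013+(x*.0008 if i<2 else 0)
    env.move_straight(c,ori=q4,rate=0.02,max_force=25); a=info("a")
    if (a-M)@h>.0003: break
offs("k5"); F=status.get_force(); print("Fx,Fh",F@x,F@h)
np.save("c.npy",c); print(c-a,status.get_time())
E
```

```text
a wing 0.026 x,h 0.0019 -0.0007 F [ 4.3351 -0.3606 10.1772] Tz -0.046580349844296265
a wing 0.0259 x,h 0.002 0.0002 F [4.8208 1.1851 9.6298] Tz -0.015256810464460676
a wing 0.0259 x,h 0.002 0.0013 F [ 4.396   1.3443 10.1275] Tz 0.015611330421311005
n 848 37 flange z 0.003230197677439088 width 0.03648870657159607 axis x 0.0004680399507110671 h 0.0018534974703349819 | red x 0.00030727461891660846 | lips h -0.019916415210145238 0.02124386884241685 0.0006637268161358064
Fx,Fh 1.0014470784757639 -5.203417130844511
[-0.0054  0.0016 -0.0046] 24.1167
```

```bash
python3 - <<'E'
from p4 import *
c=np.load("c.npy")
c=c-h*.003
for i in range(6):
    env.move_straight(c,ori=q4,rate=0.02,max_force=25); a=info("a"); H=(a-M)@h
    if H<.0004: break
    c=c-h*max(.0005,min(.001,(H-.0001)))
c=c+h*.0012; env.move_straight(c,ori=q4,rate=0.02,max_force=25)
a=info("b");offs("k6"); F=status.get_force(); print("Fx,Fh",F@x,F@h)
np.save("c.npy",c); print(c-a,status.get_time())
E
```

```text
a wing 0.0253 x,h 0.002 0.001 F [-0.4416 -1.4557 10.9519] Tz 0.01961506534383618
a wing 0.0251 x,h 0.002 0.0009 F [-1.7782 -2.4032 10.5607] Tz 0.04729837586817489
a wing 0.0249 x,h 0.002 0.0009 F [-2.7209 -2.9657 11.5144] Tz 0.02857129683128525
a wing 0.0248 x,h 0.002 0.0008 F [-4.7383 -3.9942 11.3009] Tz -0.004615242313059757
a wing 0.0246 x,h 0.002 0.0008 F [-6.091  -4.2243 10.7363] Tz 0.06380542172617286
a wing 0.0246 x,h 0.0019 0.0003 F [-7.5012 -4.6629 12.3052] Tz -0.0008752959192986666
b wing 0.0248 x,h 0.002 0.0004 F [-5.2833 -3.9494 12.2678] Tz 0.006612225237296408
n 820 44 flange z 0.003155707522493032 width 0.03603685101616471 axis x 0.0005385211792063686 h 0.0010383214242363353 | red x 0.000475134600035975 | lips h -0.01995159113171463 0.021202973618419652 0.0006256912433525112
Fx,Fh 1.9867508754150833 6.540019784518138
[-0.001   0.0037 -0.0035] 25.9667
```

The part is now within 0.4 mm across and 0.1 mm along. I'll relieve the side load and let it rise into the grooves.

```bash
python3 - <<'E'
from p4 import *
c=np.load("c.npy")
c=c+h*.0028+x*.0006; env.move_straight(c,ori=q4,rate=0.02); a=info("relieve"); 
for i in range(7):
    c=c+UP*.0012; env.move_straight(c,ori=q4,rate=0.02,max_force=20); a=info(i)
    if a[2]+DZ-.049>.0298: break
offs("k7"); np.save("c.npy",c); print(c-a,status.get_time())
E
```

```text
relieve wing 0.0252 x,h 0.002 0.0007 F [-0.3799  0.1562 10.8926] Tz -0.036789351432178805
0 wing 0.0262 x,h 0.002 0.0007 F [ 1.8176 -0.4224  9.1582] Tz 0.003263967111636526
1 wing 0.0271 x,h 0.0019 0.0007 F [ 0.3945 -0.1115  8.4305] Tz -0.07334496910256288
2 wing 0.028 x,h 0.0019 0.0007 F [ 1.0792 -0.3026  7.0442] Tz 0.013944163070829484
3 wing 0.0289 x,h 0.0019 0.0007 F [ 1.9094 -0.9636  6.5279] Tz -0.02409098874154778
4 wing 0.0298 x,h 0.0019 0.0007 F [ 1.3662 -0.8444  5.155 ] Tz 0.03940413720864261
n 955 33 flange z 0.0032042830503180644 width 0.035945458623639036 axis x 0.0003010906622077751 h 0.0012473523642912432 | red x 0.00034751536982258066 | lips h -0.019919604255298318 0.021195225390593205 0.0006378105676474437
[-0.003   0.002  -0.0025] 27.5583
```

View pics/k7.png

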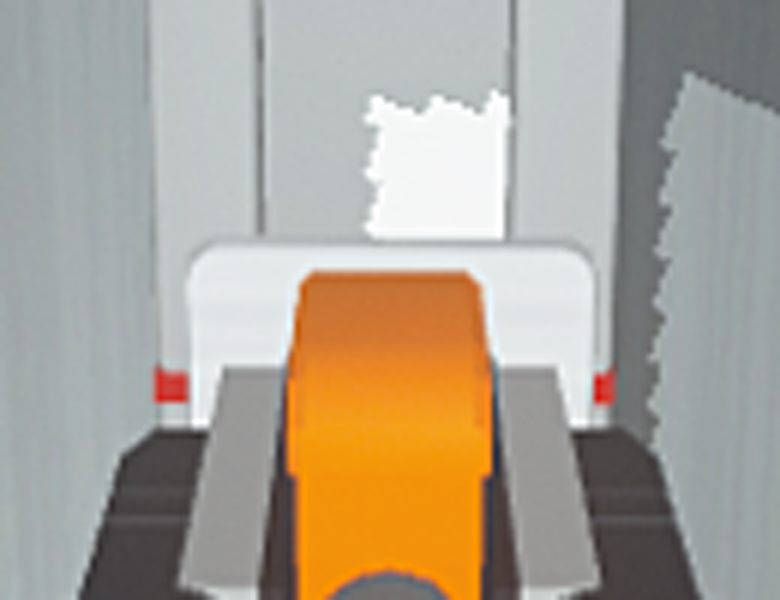

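```bash
python3 - <<'E'
from p4 import *
c=np.load("c.npy")
for i in range(4):
    c=c+UP*.0012; env.move_straight(c,ori=q4,rate=0.02,max_force=15); a=info(i)
    if status.get_force()[2]<-2: break
offs("k8"); np.save("c.npy",c); print(c-a,status.get_time())
E
```

```text
0 wing 0.0303 x,h 0.0018 0.0007 F [ 4.947  -2.1224  2.9582] Tz 0.02823183265144768
1 wing 0.0304 x,h 0.0018 0.0008 F [ 6.7757 -3.6465 -1.3715] Tz 0.006131259793574812
2 wing 0.0304 x,h 0.0017 0.0008 F [ 8.3553 -4.7306 -5.5061] Tz 0.045228177465884076
n 1004 36 flange z 0.003241975365351278 width 0.035674584368169796 axis x 0.0005137560052146939 h 0.0011998603821304875 | red x 0.0002247283336827821 | lips h -0.01985375307866107 0.021208764299319217 0.0006775056103290739
[-0.0028  0.0019  0.0005] 28.3583
```

The nut stops rising at 30.4 mm and then resists an upward pull, so the grooves have caught. I'll relieve the load, release and retreat.

```bash
python3 - <<'E'
from p4 import *
c=np.load("c.npy")-UP*.0013-h*.0022
env.move_straight(c,ori=q4,rate=0.02,max_force=15); info("relief")
claw.let_go(); env.pause(0.2); a=info("open")
env.move_straight(a+UP*.09,rate=0.12)
# view
env.movep(a+UP*.12+x*(-.07),q4)
w=imaging.grab_frame("wrist"); save(w,"z1",(130,60,430,285),2.6); np.savez("z1.npz",**{k:v for k,v in w.items() if k!="shot"})
s=imaging.grab_frame("scene"); save(s,"z1s",(270,190,420,300),5)
print(status.get_force(),status.get_time())
E
```

```text
relief wing 0.0303 x,h 0.0012 0.0003 F [ 2.7323 -5.4988  0.8751] Tz 0.012744786777751958
open wing 0.0296 x,h -0.0012 0.0003 F [-0.0643  0.6991 -0.0274] Tz 0.024256514603731162
[0.353  0.0652 0.4704] 30.9333
```

View pics/z1.png

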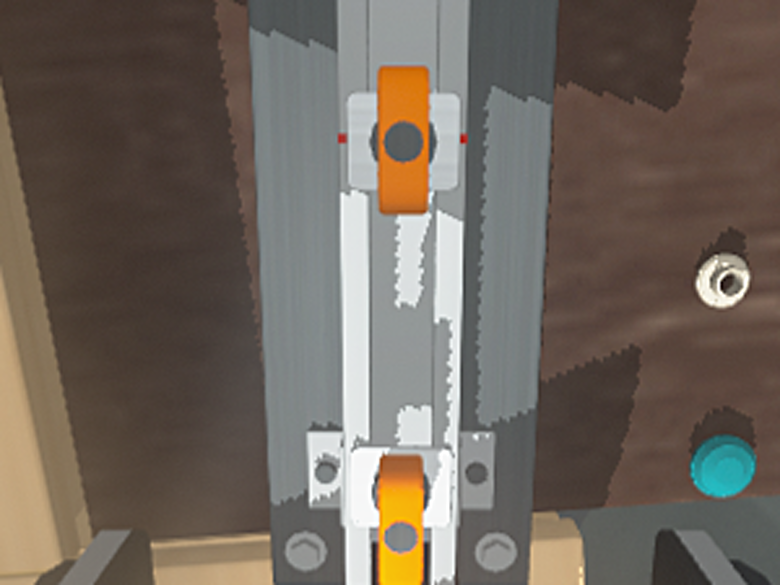

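View pics/z1s.png

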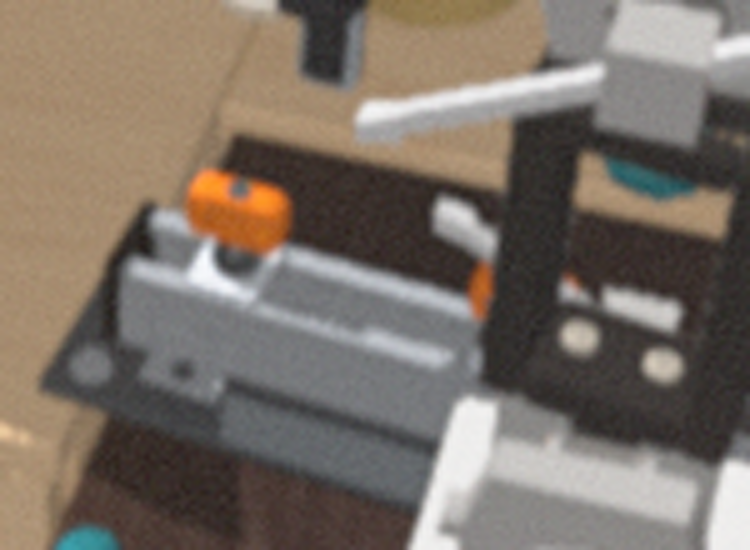

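```bash
python3 - <<'E'
from p4 import *
f=dict(np.load("z1.npz")); 
m=np.zeros(f["depth"].shape,bool); m[80:150,250:320]=1
P=cloud(f,m); T=np.column_stack([(P-M)@x,(P-M)@h,P[:,2]-.049])
W=T[(T[:,2]>.036)]; r=cv2.minAreaRect((W[:,:2]*1000).astype(np.float32)); print("wing top",r,np.median(W[:,2]))
Fl=T[(T[:,2]>.0018)&(T[:,2]<.0045)]; r=cv2.minAreaRect((Fl[:,:2]*1000).astype(np.float32)); print("flange",r,np.median(Fl[:,2]))
hsv=cv2.cvtColor(f["img"],cv2.COLOR_RGB2HSV)
rr=((hsv[...,0]<6)|(hsv[...,0]>172))&(hsv[...,1]>130)&(hsv[...,2]>80); m[:]=0; m[95:130,250:320]=1
R=cloud(f,rr&m); R=R[abs(R[:,2]-.049)<.003]; print("red x",((R-M)@x).mean(),((R-M)@h).min(),((R-M)@h).max(),len(R))
E
```

```text
wing top ((-0.8199043273925781, 0.5584158897399902), (13.924412727355957, 39.698997497558594), 89.5360336303711) 0.04194342164898979
flange ((0.1278839111328125, 1.17626953125), (46.055049896240234, 39.81326675415039), 1.210800290107727) 0.003113322951320833
red x 0.0002314015744387789 -0.019721494559642214 0.021073948581611268 18
```

The wing top is 41.9 mm above the mark, so its centre is at 29.9 mm (30 when locked). The blade is within 0.5° of the rail and the part about 1 mm from the red line. The pictures agree, so I'm handing in.

```bash
python3 - <<'E'
from cell import env,status
print(status.get_force(),status.get_time()); env.close_job()
E
```

```text
[0.3530248  0.06520348 0.47042662] 30.9333
the job is handed in; nothing more can be done
```

The loose orange nut is locked in the rail at the red line, and I handed the job in at about 31 s of the 64 s allowed. I stood it upright on the bench and let go, then took it again by the wing from above. I set it lengthwise in the slot, pressed it to about 25 mm, turned it 90° clockwise and let it rise.

**Locked:** While still gripped, the nut stopped rising at 30.4 mm and resisted an upward pull of about 5.5 N. After release the wing centre was 29.9 mm above the mark (30 expected), and the blade lay within 0.5° of the rail.

**Position:** It sits about 1 mm off the red line towards the locked nut. Just before release the wrist camera put it within 0.3 mm of the line. A side load was left on the grip, and the gripper sprang about 2 mm along the rail when it opened. I left that offset as it was.

**Other things:** During the turn the nut drifted about 4 mm along the rail, and I brought it back while it was still pressed down. The robot touched nothing at the end. I did not touch the grease pot, jar, oil bottle or purple look-alike, but I took no final picture to check them.

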